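Wedge a timber rail tight in the bench clamp

TASK

The timber rail lies loose in the wedge clamp on the garage workbench. Stand the steel wedge, tip down, in the clamp's slot, then take the wooden tapping block by its stem and with its foot tap the wedge gently down until it stops moving forward and the rail is gripped tight between jaw and fence. Finally stand the tapping block back upright on the bench, let go, and leave the jar, the screwdriver and the tray where they are.

Things in the scene. Friction and masses are not known exactly. Their poses are not given: they have to be found in the camera images.
- clamp: Wooden wedge clamp, fixed to the bench. Base board 150 (x) by 270 (y) by 18 mm; origin on the bench under the board, which runs from y -110 to +160 mm; z up. Along y stand a fixed cheek (flat face at y -60, looking to +y), the slot, the sliding jaw, the rail, the fence. Cheek, jaw and the two 10 mm guide walls that close the slot's x ends (y -80 to -20) are 64 mm high: tops 82 mm above the bench
- slot (a point): Point on the cheek's face at its top edge, middle of the slot's length: x 0, y -60, z 82 mm in the clamp's frame, same axes. The slot runs from here to +y: 13.7 to 14.2 mm wide at the top, narrowing to 3 mm at the board (64 mm deep), 46 mm long in x between the guide walls. Free room above
- jaw: Sliding wooden jaw, 44 mm long in x, 64 mm high, axes of the clamp; origin on the base board, at the clamp's x 0, y 0 when fully back. Its slot face leans 1 in 6 like the wedge; its flat face to the rail lies 12 mm to -y of its origin. The wedge drives it to +y, 1 mm for every 6 mm down, against 5 N of friction; it stays where it is left
- fence: Fixed wooden fence 120 (x) by 30 (y) by 40 mm high on the base board, beyond the rail; origin at the bottom middle of its own face to the rail, axes of the clamp. That face carries a glued-on dark facing strip, worn down by use, whose thickness is not known: anything from 1.2 to 5 mm. The rail comes to bear on this strip
- rail: Loose timber rail 180 (x) by 60 (y) by 34 mm high, 0.22 kg, on the base board between jaw and fence; origin at the centre of its underside. At first it has some 1 to 5 mm of play in all, not known exactly. It is tight when the jaw keeps pressing it against the fence's strip with more than 6 N; it is spoiled if squeezed with more than 100 N
- wedge: Plain steel wedge, 0.45 kg, 95 mm long, 40 mm wide (x); origin at its tip end, z from tip to top. Flat face at y -8.5 mm; the other slopes 1 in 6, from y +0.5 mm at the tip (9 mm thick) to +16.3 mm at the top (24.8 mm thick). First it stands tip down in the rack. In the slot its flat face goes to the cheek, axes along the clamp's
- wedge_mid (a point): Point on the wedge 47.5 mm above its tip, at its x 0, y 0, axes of the wedge. Grip across the 40 mm width (fingers closing along x) 60 to 85 mm above the tip: the rack hides the lower 40 mm, the clamp's slot the lower 28 mm at first. Let go there, the wedge sticks by itself with its tip about 36 mm above the base board
- wedge_top (a point): Point on the wedge's flat top, 95 mm above the tip, x 0, y 0; the middle of the top lies 3.9 mm to +y. From where the wedge first sticks, pushing it down takes some 3 to 7 N over 4 to 32 mm; then the resistance rises steeply within 1 to 2 mm: it is home, and stays by friction. 12 to 20 N makes it tight; more than 60 N is too hard
- rack: Fixed plywood rack where the wedge waits: foot 90 by 90 by 12 mm, on it a holder 62 (x) by 54 (y) mm, top 52 mm above the bench. The wedge's tip stands on the foot, 12 mm above the bench, with 1 to 2 mm of play; it lifts straight out. Origin under the middle of the foot
- tapper: Wooden tapping block, about 0.25 kg, standing on the bench; origin at the centre of its underside, z up. Square foot 64 by 64 by 34 mm high, on its middle a square stem 28 by 28 mm that ends 84 mm above the underside. The foot's flat underside is the tapping face
- tapper_stem (a point): Point on the stem's axis 60 mm above the block's underside, where to grip; axes of the block, flat stem faces across x and y
- jar: Closed jar, 64 mm across, 85 mm high; bystander; origin at the centre of its underside
- driver: Screwdriver lying on the bench; bystander
- tray: Open grey plastic tray 100 by 140 by 35 mm; bystander; origin at the centre of its underside
Mind the look-alikes: they are no part of the job. Of the things shaped like the wedge, the steel one is meant. Leave any purple look-alike of the tapper alone.

How it is judged:
By the outcome, as a careful person would: the job done as asked, in the order asked, and still so for the second after the job is handed in, with the robot touching nothing.
It also fails if it takes over 61 s, if anything falls off the work surface, if the arm or the gripper's body presses on something with over 40 N, if the wrist force passes 120 N, or if a joint passes its speed limit or range.

ROBOT

A 6-joint arm with a two-finger parallel gripper is mounted at the origin on the work surface. World frame = base frame: x ahead of the robot, y to its left, z up, the work surface at z = 0. Lengths are in m, angles in degrees, forces in N, time in s.
With the tool pointing down it reaches from about 0.4 to 0.825 m from the base axis. Payload 7 kg.
Tool frame: the origin (TCP) lies at the very end of the fingers, on their centre line; the grasp point (between the pads) lies 19 mm behind it; y points along the fingers, x is the direction in which the jaws open and shut, and the axes are right-handed (so a half turn about y gives the same grasp; the last joint's range is limited). The gripper opens to 88 mm and grips with 3 to 60 N. Pads are 19 mm wide; open, the fingers measure 130 mm over their backs; the gripper's body (78 mm by 193 mm) begins 47 mm behind the grasp point.
Start: joints at [89.502, 20.546, 0.682, 0, -70.136, -16.507], TCP at [0.197, 0.645, 0.193] pointing down, gripper open.
Joint ranges: [-176.03, 176.03], [-82.01, 121.73], [-58.28, 71.71], [-173.87, 95.51], [-174.79, -0.11], [-173.66, 173.66]. Speed limits (degrees/s): [136.94, 136.94, 172.46, 180, 180, 180].

INTERFACE

Orientations are given as [roll, pitch, yaw] about the fixed x, y, z axes, in that order (R = Rz(yaw) Ry(pitch) Rx(roll)).
In Python, from plant import ctrl gives the robot as it stands.
- The arm moves only by the shell command python3 -m crank 'ROWS'. ROWS is JSON, a list that holds one entry, the list of rows, each a list of 5 numbers: the closure, from -1 (fully open) to 1 (shut), then the shift along the tool's x, y, z in mm, then the turn about the tool's y in rad. In form: [[[claw, x, y, z, turn], ...]]. A call has 1 to 12 rows; each row is the pose to reach, as a shift and turn from the pose commanded when the call began, along the tool's axes at that moment; what a row does not reach only later rows make up. A row lasts 1/8 s, in which the tool goes at most 62.5 mm and 10.7 degrees, less where a joint would pass 70% of its speed; a pose out of reach is approached as far as the arm can. A call with a gripper value outside its range is refused whole. The fingers move at their own pace and stop on an object; the grip force is fixed at half the most. Time passes only in rows, so rows that repeat a pose let the fingers close. It gives the time, the measured TCP pose, the force and the opening at its end, in the units of the state.
- ctrl.get_obs(): the state, without advancing time (a new reading comes with each control period).
- ctrl.snapshot(name): name is "scene" or "top" or "wrist"; returns the picture (480x640x3 uint8, red, green, blue); there is no depth.
- ctrl.camera_model(name): a dict with "fx", "fy", "cx", "cy" (pixels), "origin" and "orientation" of the camera in the world; the wrist camera has in their place "hand_eye" (4x4, takes a point from camera to tool coordinates, whose origin is the TCP and whose axes are the tool frame's). Camera axes: x right, y down, z forward; pixel columns grow to the right and rows downward; lengths in m; the calibration is good to about 2 mm. The wrist camera is an equidistant fisheye: a pixel r from the principal point sees the ray r / f radians off the axis. A picture is of the moment at which its call begins: read the wrist's pose just before it. camera_model takes no time and is no camera call.
- ctrl.close_job(): hands the job in, once; it reports no verdict.
Trained networks look in the newest picture that a camera, given by its name, has taken for a name from the list of things; names that differ only in an ending like _2 or _b are one class to them, and where a whole thing is asked for, a point or a joint stands for the part that bears it (a point fixed in the world has none). Each returns a list of dicts, best first, with "confidence" (0 to 1); they miss things now and then, are a little off and sometimes report something else, mostly with a low value. They report only what shows in the picture. A call takes as long as a camera call. They do not tell look-alikes from the thing itself.
- ctrl.find_in(camera, name): "extent" ([left, top, width, height] in pixels, round what is visible of it).
The state is a dict: "clock": time; "joint_pos": joint angles; "qvel": joint speeds; "tau": joint torques, N m; "tool_pos": TCP position; "orientation": TCP orientation; "force": force on the tool from outside, world axes, zero at the start; "moment": the same for the moment, N m; "opening": finger opening in m.
Only numpy, scipy, OpenCV 4.12 (cv2) and the standard library are available. Lean on these libraries where they do the work, as an engineer would, in place of code of your own. Each camera call takes 0.05 s, during which the arm holds its last target.

## Working session

There is one attempt and no reset: what is moved stays moved. The work goes in short steps, Python scripts to look and compute and a shell command to move; the robot and the scene stay as the last step left them, time stands still between calls to the robot, and variables do not carry over. Pictures are saved under pics/ and viewed, and the job is handed in when it is done.

```bash
ls; mkdir -p pics; python3 - <<'E'
from plant import ctrl
import cv2
o=ctrl.get_obs(); print(o)
for n in ["scene","top","wrist"]:
    im=ctrl.snapshot(n); cv2.imwrite(f"pics/{n}0.png",im[:,:,::-1]); print(n,ctrl.camera_model(n))
E
```

```text
pics
{'clock': 0.0, 'joint_pos': array([ 8.95031839e+01,  2.05920916e+01,  6.31399372e-01, -2.08058068e-02,
       -7.01358481e+01, -1.65070835e+01]), 'qvel': array([-0.03834965,  0.11556058,  0.04365359,  0.08459737, -0.03287077,
        0.04003203]), 'tau': array([-1.34668764e-03, -5.82711196e+01,  2.93064219e+01,  6.99761957e+00,
        7.26358965e-03, -1.56433121e-04]), 'tool_pos': array([0.19725905, 0.64493684, 0.19199514]), 'orientation': array([-8.99913192e+01, -9.81190059e-02, -1.07010993e+02]), 'force': array([0.38708531, 0.28116601, 0.51452457]), 'moment': array([-0.0137787 ,  0.05931235,  0.00823124]), 'opening': 0.0874226870048181}
scene {'fx': 454.8887293623901, 'fy': 454.8887293623901, 'cx': 321.0425347338848, 'cy': 237.5446818586615, 'origin': array([ 0.92734781, -0.35528204,  0.79261164]), 'orientation': array([-142.83564181,   -0.70247052,   48.71907708])}
top {'fx': 471.65413426978745, 'fy': 471.65413426978745, 'cx': 316.9956652859482, 'cy': 240.83278326571553, 'origin': array([ 0.41814469, -0.0316909 ,  0.95578104]), 'orientation': array([-170.41913576,    1.41630257,  -89.65527006])}
wrist {'fx': 371.64829954431775, 'fy': 371.64829954431775, 'cx': 313.69673261586206, 'cy': 247.46598167279998, 'hand_eye': array([[ 9.99998311e-01, -1.82313977e-03, -2.34767958e-04,
        -7.79262305e-04],
       [-3.28534134e-04, -3.02922995e-01,  9.53014980e-01,
        -1.91857022e-01],
       [-1.80859612e-03, -9.53013292e-01, -3.02923082e-01,
         8.21450102e-02],
       [ 0.00000000e+00,  0.00000000e+00,  0.00000000e+00,
         1.00000000e+00]])}
```

View pics/top0.png

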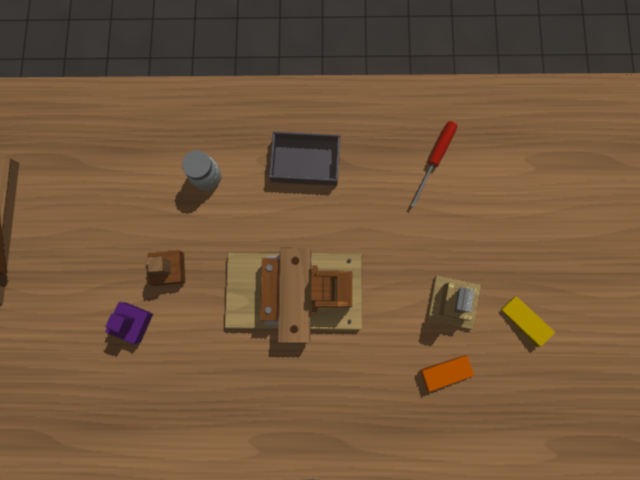

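View pics/scene0.png

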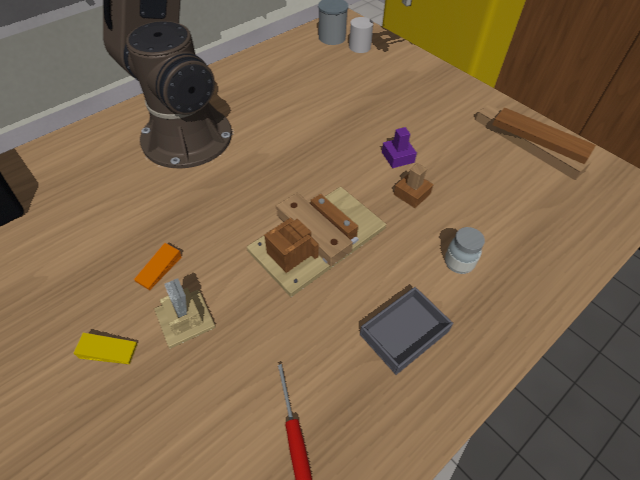

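View pics/wrist0.png

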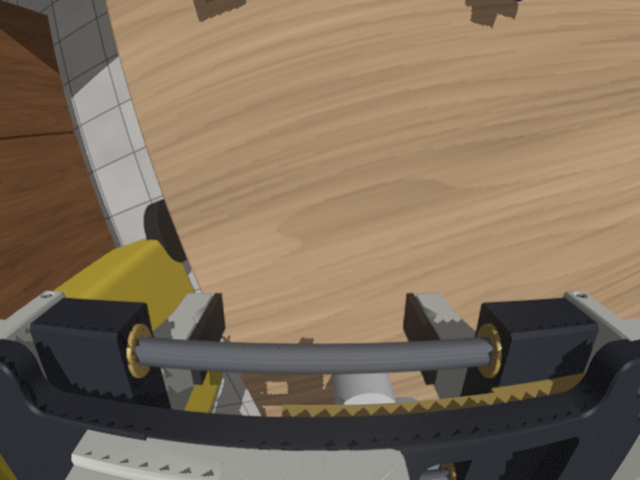

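```bash
cat > h.py <<'E'
import numpy as np, cv2
from scipy.spatial.transform import Rotation as R
from plant import ctrl
def cam(n):
    m=ctrl.camera_model(n); return m,R.from_euler('xyz',m['orientation'],degrees=True).as_matrix()
def ray(n,u,v):
    m,r=cam(n); return m['origin'], r@np.array([(u-m['cx'])/m['fx'],(v-m['cy'])/m['fy'],1])
def onz(n,u,v,z):
    o,d=ray(n,u,v); return o+d*(z-o[2])/d[2]
def proj(n,p):
    m,r=cam(n); q=r.T@(np.array(p)-m['origin']); return m['fx']*q[0]/q[2]+m['cx'],m['fy']*q[1]/q[2]+m['cy']
def wpose(o):
    T=np.eye(4);T[:3,:3]=R.from_euler('xyz',o['orientation'],degrees=True).as_matrix();T[:3,3]=o['tool_pos'];return T
def wproj(T,p):
    m=ctrl.camera_model('wrist'); H=T@np.array(m['hand_eye']); q=H[:3,:3].T@(np.array(p)-H[:3,3])
    th=np.arctan2(np.hypot(q[0],q[1]),q[2]); ph=np.arctan2(q[1],q[0]); r=m['fx']*th
    return m['cx']+r*np.cos(ph),m['cy']+r*np.sin(ph)
def wray(T,u,v):
    m=ctrl.camera_model('wrist'); H=T@np.array(m['hand_eye']); a=np.array([u-m['cx'],v-m['cy']]);r=np.hypot(*a);th=r/m['fx']
    d=np.array([*(a/r*np.sin(th)),np.cos(th)]); return H[:3,3],H[:3,:3]@d
def wonz(T,u,v,z):
    o,d=wray(T,u,v); return o+d*(z-o[2])/d[2]
def crop(src,x,y,w,h,s,dst):
    im=cv2.imread(src)[y:y+h,x:x+w]; cv2.imwrite(dst,cv2.resize(im,None,fx=s,fy=s,interpolation=cv2.INTER_CUBIC))
E
python3 - <<'E'
from h import *
for c in ["top","scene"]:
  for n in ["clamp","wedge","rack","tapper","jaw","fence","rail","jar","tray","driver"]:
    r=ctrl.find_in(c,n)
    print(c,n,[(np.round(q['extent'],1).tolist(),round(q['confidence'],2)) for q in r[:4]])
crop("pics/top0.png",220,240,150,112,5,"pics/c1.png")
crop("pics/top0.png",410,265,150,112,5,"pics/c2.png")
crop("pics/top0.png",100,235,120,112,5,"pics/c3.png")
E
```

```text
top clamp [([225.6, 252.5, 136.6, 73.6], 0.64)]
top wedge [([501.1, 296.7, 50.3, 49.4], 0.96), ([454.3, 286.6, 18.1, 26.7], 0.86), ([311.9, 263.9, 23.9, 49.3], 0.64), ([418.8, 352.2, 54.6, 40.6], 0.62)]
top rack [([427.5, 274.5, 53.6, 56.2], 0.74)]
top tapper [([146.8, 249.0, 35.2, 35.2], 0.89), ([105.9, 301.6, 44.4, 40.9], 0.56)]
top jaw [([308.5, 261.9, 29.4, 54.1], 0.86), ([225.7, 252.5, 138.2, 76.4], 0.58), ([456.6, 284.1, 19.0, 26.6], 0.5)]
top fence [([263.2, 260.1, 11.9, 58.6], 0.94), ([150.9, 251.4, 32.7, 35.0], 0.61)]
top rail [([277.3, 245.7, 35.3, 99.2], 0.7)]
top jar [([180.4, 151.0, 40.7, 41.4], 0.62)]
top tray [([270.4, 133.6, 69.4, 52.7], 0.88)]
top driver [([225.9, 254.6, 137.9, 76.3], 0.73)]
scene clamp [([244.7, 187.6, 142.4, 106.5], 0.7)]
scene wedge [([136.8, 245.2, 44.8, 43.4], 0.92), ([163.3, 277.6, 26.2, 40.9], 0.76), ([70.6, 332.8, 67.1, 32.1], 0.66)]
scene rack [([312.9, 195.7, 46.5, 42.0], 0.65), ([156.0, 286.5, 59.1, 61.7], 0.58), ([394.8, 164.6, 40.2, 43.7], 0.46)]
scene tapper [([392.2, 161.9, 41.1, 46.6], 0.7), ([382.0, 127.1, 35.4, 40.8], 0.64)]
scene jaw [([283.7, 218.6, 35.4, 43.7], 0.69)]
scene fence [([313.2, 194.3, 44.9, 44.4], 0.72), ([250.8, 187.4, 134.8, 109.6], 0.31)]
scene rail [([278.4, 196.4, 75.5, 65.5], 0.85)]
scene jar [([443.1, 227.2, 44.1, 47.2], 0.77)]
scene tray [([360.8, 288.4, 90.3, 86.3], 0.91)]
scene driver [([280.4, 369.1, 33.5, 110.9], 0.8), ([446.8, 227.9, 38.7, 46.0], 0.55)]
```

View pics/c1.png

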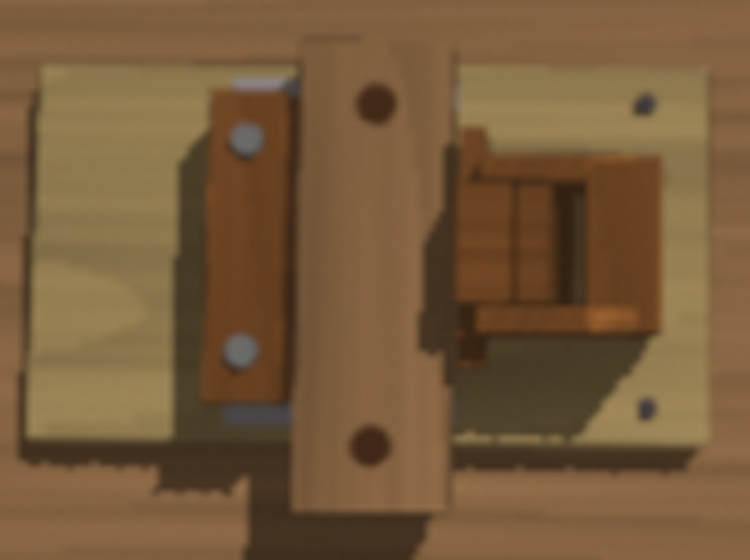

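View pics/c2.png

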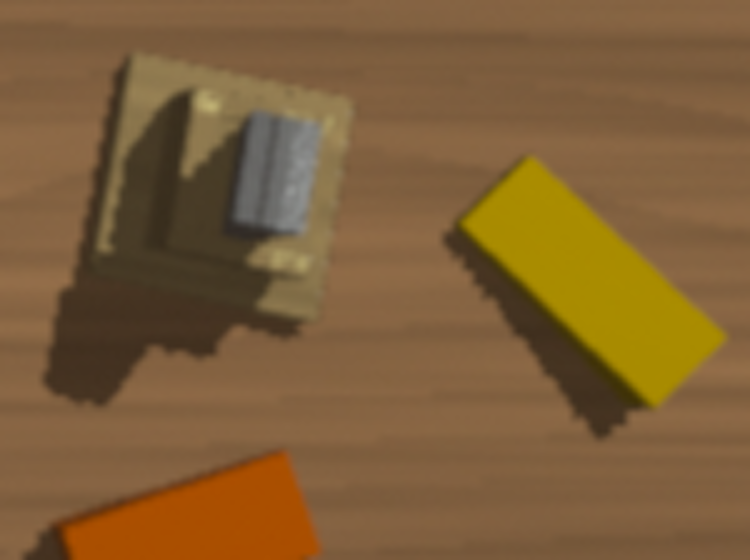

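View pics/c3.png

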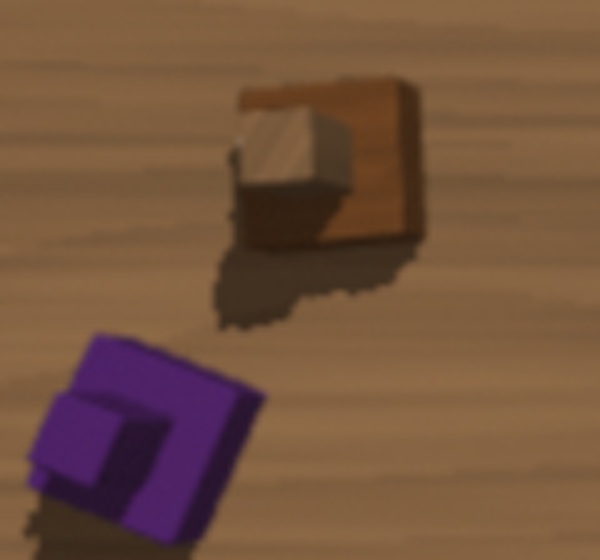

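```bash
cat >> h.py <<'E'
from scipy.optimize import least_squares
def fit(obs,x0):
    """obs: list of (cam,u,v,(lx,ly,lz)); pose x,y,yaw"""
    def P(s,l):
        c,n=np.cos(s[2]),np.sin(s[2]); return (s[0]+c*l[0]-n*l[1],s[1]+n*l[0]+c*l[1],l[2])
    def f(s):
        return np.concatenate([np.array(proj(c,P(s,l)))-(u,v) if isinstance(c,str) else np.array(wproj(c,P(s,l)))-(u,v) for c,u,v,l in obs])
    r=least_squares(f,x0); return r.x,r.fun.reshape(-1,2)
E
python3 - <<'E'
from h import *
k=lambda u,v:(220+u/5,240+v/5)
ob=[("top",*k(u,v),l) for u,v,l in [(42,65,(.075,.16,.018)),(708,66,(.075,-.11,.018)),(707,443,(-.075,-.11,.018)),(26,440,(-.075,.16,.018)),(586,183,(.023,-.06,.082)),(586,305,(-.023,-.06,.082))]]
s,r=fit(ob,[.4,0,0]); print("clamp",s,np.degrees(s[2]));print(r.round(1))
k=lambda u,v:(410+u/5,265+v/5)
ob=[("top",*k(u,v),l) for u,v,l in [(130,53,(.045,.045,.012)),(353,98,(.045,-.045,.012)),(313,320,(-.045,-.045,.012)),(97,262,(-.045,.045,.012))]]
s,r=fit(ob,[.4,-.3,0]); print("rack",s,np.degrees(s[2]));print(r.round(1))
for u,v in [(250,110),(272,112),(322,125),(305,235),(260,230),(232,225)]: print(u,v,onz("top",*k(u,v),.107).round(4))
k=lambda u,v:(100+u/5,235+v/5)
ob=[("top",*k(u,v),l) for u,v,l in [(238,90,(.032,.032,.034)),(403,78,(.032,-.032,.034)),(408,237,(-.032,-.032,.034)),(243,107,(.014,.014,.084)),(313,103,(.014,-.014,.084)),(310,186,(-.014,-.014,.084)),(240,181,(-.014,.014,.084))]]
s,r=fit(ob,[.4,.3,0]); print("tap",s,np.degrees(s[2]));print(r.round(1))
for u,v in [(202,165),(305,160)]:print(onz("top",u,v,0.05))
crop("pics/scene0.png",130,230,120,120,5,"pics/c4.png")
E
```

```text
clamp [ 0.47660565  0.01279121 -0.00200676] -0.11497893508495391
[[-0.7 -0.4]
 [ 0.1 -0. ]
 [ 0.9  0.8]
 [-0.6  0.2]
 [ 0.1 -0.6]
 [ 0.1 -0. ]]
rack [ 0.45659413 -0.279691   -0.21848573] -12.518310106563083
[[ 0.2 -1.4]
 [ 0.6 -0.4]
 [ 0.8  0.2]
 [-1.6  1.4]]
250 110 [ 0.4783 -0.2653  0.107 ]
272 112 [ 0.4777 -0.2731  0.107 ]
322 125 [ 0.4731 -0.2905  0.107 ]
305 235 [ 0.4344 -0.2827  0.107 ]
260 230 [ 0.436 -0.267  0.107]
232 225 [ 0.4377 -0.2572  0.107 ]
tap [0.52027122 0.29374102 0.06761577] 3.874098503487356
[[ 0.8 -0.8]
 [-0.2 -0.5]
 [-0.8 -0.2]
 [-0.7  0.9]
 [ 0.1  0.7]
 [ 0.8 -1.1]
 [-0.   0.9]]
[0.72549409 0.22436837 0.05      ]
[0.73546814 0.01670316 0.05      ]
```

View pics/c4.png

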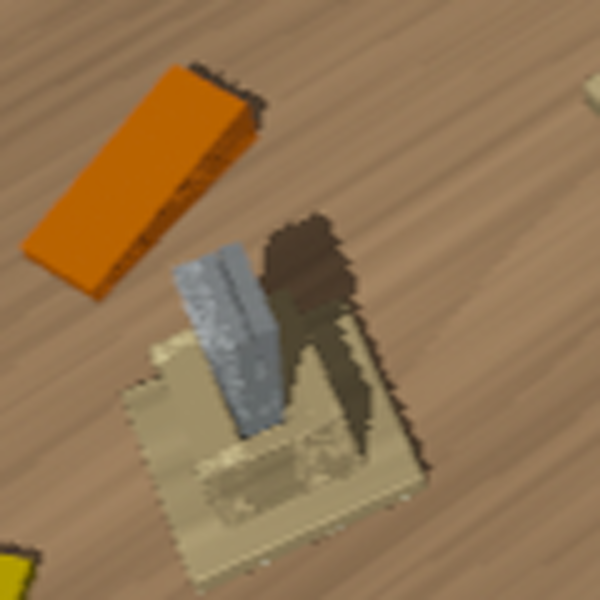

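```bash
cat >> h.py <<'E'
def wedgepts(s,z0,flip=0):
    t=s[2]+np.pi*flip;c,n=np.cos(t),np.sin(t);L=[]
    for h in (.04,.095):
        for lx,ly in [(-.02,-.0085),(.02,-.0085),(.02,.0005+h/6),(-.02,.0005+h/6)]:
            L.append((s[0]+c*lx-n*ly,s[1]+n*lx+c*ly,z0+h))
    return np.array(L)
E
python3 - <<'E'
from h import *
for nm,box in [("scene",(130,230,120,120)),("top",(410,265,120,100))]:
  for f in (0,1):
    o=np.array([.4559,-.2739])-.0039*np.array([np.sin(.21),np.cos(.21)])*(1-2*f)
    x,y,w,h=box
    im=cv2.resize(cv2.imread(f"pics/{nm}0.png")[y:y+h,x:x+w],None,fx=4,fy=4)
    p=[tuple(int((a-b)*4) for a,b in zip(proj(nm,q),(x,y))) for q in wedgepts([*o,-.21],.012,f)]
    for i in range(4):
        for a,b in [(i,(i+1)%4),(i+4,(i+1)%4+4),(i,i+4)]: cv2.line(im,p[a],p[b],(0,255,0) if not f else (0,0,255),1)
    cv2.imwrite(f"pics/f_{nm}{f}.png",im)
a=[cv2.imread(f"pics/f_scene{f}.png") for f in (0,1)]; cv2.imwrite("pics/f1.png",cv2.resize(np.hstack(a),(800,400)))
E
```

```text
(no output)
```

View pics/f1.png

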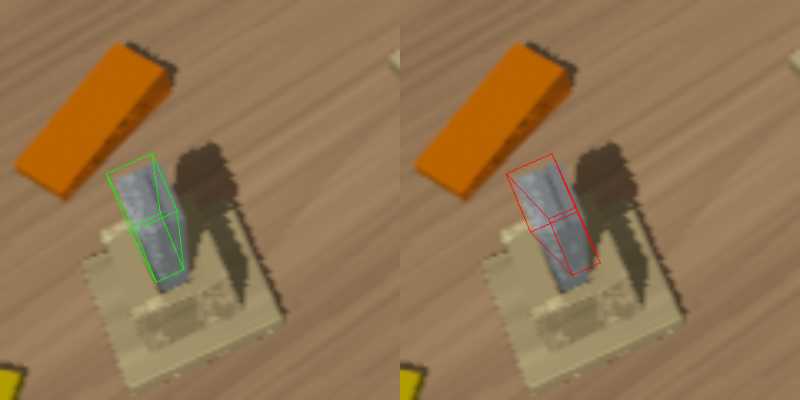

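```bash
cat >> h.py <<'E'
def rel(target,yaw):
    o=ctrl.get_obs();T=wpose(o)
    d=T[:3,:3].T@(np.array(target)-T[:3,3])*1000
    t=np.radians(((o['orientation'][2]-yaw)+180)%360-180)
    return np.round(d,1).tolist(),round(float(t),4)
E
python3 - <<'E'
from h import *
print(rel((.52,.2,.195),168),rel((.456,-.277,.195),168))
E
```

```text
([331.6, -2.0, 438.7], 1.4834) ([806.5, -2.0, 517.0], 1.4834)
```

```bash
python3 -m crank '[[[-1,60,0,80,0.17],[-1,110,0,146,0.35],[-1,147,0,195,0.53],[-1,184,0,244,0.71],[-1,221,0,292,0.89],[-1,258,0,341,1.07],[-1,295,0,390,1.25],[-1,332,0,438,1.43],[-1,380,0,446,1.4834],[-1,440,0,456,1.4834],[-1,500,0,466,1.4834],[-1,560,0,476,1.4834]]]'; python3 -c "
from h import *
print(ctrl.get_obs()['joint_pos'].round(1),rel((.456,-.277,.195),168))"
```

```text
clock: 2.65
tool_pos: [0.4912, -0.009, 0.1933]
orientation: [-90.0, 0.0, 168.0]
force: [0.4, 0.3, -0.0]
opening: 0.0877
[ 21.9   3.  -21.9   0.  -65.1 -33.9] ([-21.2, -1.8, 269.4], 0.0002)
```

```bash
python3 -m crank '[[[-1,-5,0,60,0],[-1,-10,0,120,0],[-1,-15,0,180,0],[-1,-20,0,235,0],[-1,-21,-2,269,0],[-1,-21,-2,269,0],[-1,-21,-2,269,0]]]'; python3 - <<'E'
from h import *
o=ctrl.get_obs(); print(o['tool_pos'],o['orientation'],o['joint_pos'].round(1))
im=ctrl.snapshot('wrist'); cv2.imwrite('pics/w1.png',im[:,:,::-1])
r=ctrl.find_in('wrist','wedge'); print([(np.round(q['extent'],1).tolist(),round(q['confidence'],2)) for q in r[:4]])
np.save('T1.npy',wpose(o))
crop('pics/w1.png',180,100,270,200,2.9,'pics/w1c.png')
E
```

```text
clock: 3.52
tool_pos: [0.4561, -0.2745, 0.1949]
orientation: [-90.0, 0.0, 168.0]
force: [-0.6, 0.3, 0.6]
opening: 0.0876
[ 0.45605292 -0.27453519  0.19493909] [-9.00099836e+01  2.29420520e-03  1.67961383e+02] [ -9.9   7.  -17.1  -0.  -65.9  -2.1]
[([286.2, 211.7, 53.4, 44.0], 0.77), ([404.1, 152.5, 69.7, 93.2], 0.63), ([273.7, 19.6, 90.5, 96.8], 0.6)]
```

View pics/w1.png

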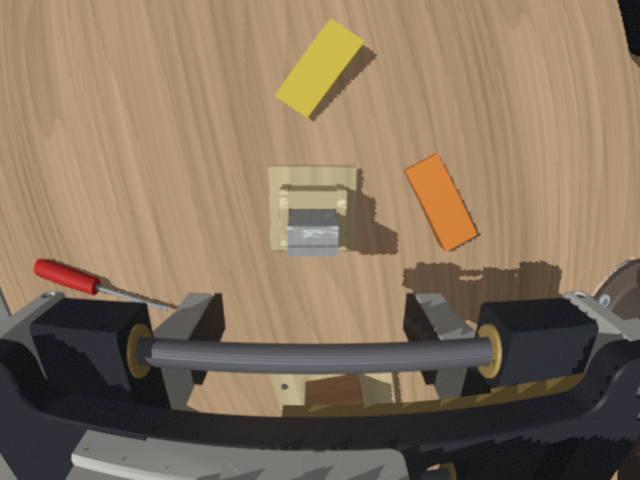

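View pics/w1c.png

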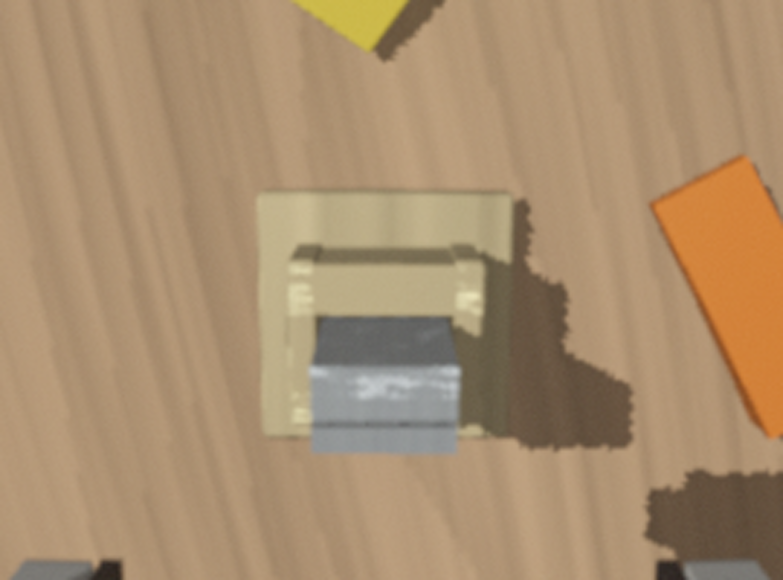

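```bash
python3 - <<'E'
from h import *
T=np.load('T1.npy')
k=lambda u,v:(180+u/2.9,100+v/2.9)
pts=[(310,367,(.02,-.0085,.107)),(460,367,(-.02,-.0085,.107)),(312,452,(.02,.0163,.107)),(457,452,(-.02,.0163,.107)),(316,318,(.02,-.0085,.052)),(450,318,(-.02,-.0085,.052))]
s,r=fit([(T,*k(u,v),l) for u,v,l in pts],[.456,-.277,-.21]); print(s,np.degrees(s[2]),r.round(1).tolist())
s2,r=fit([(T,*k(u,v),l) for u,v,l in [(257,192,(.045,-.045,.012)),(512,192,(-.045,-.045,.012)),(264,437,(.045,.045,.012))]],[.456,-.277,-.21]);print('rack',s2,np.degrees(s2[2]),r.round(1).tolist())
c,n=np.cos(s[2]),np.sin(s[2])
# middle of section at h=75: y offset = (-8.5+.5+12.5)/2=2.25
g=(s[0]-n*.002,s[1]+c*.002)
print(g,rel((*g,.068),168))
E
```

```text
[ 0.45650288 -0.27681932 -0.21016499] -12.041566876861541 [[-0.2, -0.9], [-0.5, -1.0], [-0.2, -0.1], [-0.0, -0.1], [1.9, 1.3], [-0.8, 1.2]]
rack [ 0.45606005 -0.27837996 -0.2094557 ] -12.000927470550604 [[-0.5, 0.0], [0.8, -0.2], [-0.3, 0.3]]
(np.float64(0.45692011817122413), np.float64(-0.27486333108327266)) ([-0.7, 127.0, 0.8], 0.0009)
```

```bash
python3 -m crank '[[[-1,-0.7,60,0.8,0],[-1,-0.7,100,0.8,0],[-1,-0.7,127,0.8,0],[-1,-0.7,127,0.8,0],[-1,-0.7,127,0.8,0],[1,-0.7,127,0.8,0],[1,-0.7,127,0.8,0],[1,-0.7,127,0.8,0],[1,-0.7,127,0.8,0],[1,-0.7,127,0.8,0],[1,-0.7,127,0.8,0],[1,-0.7,127,0.8,0]]]'
```

```text
clock: 5.12
tool_pos: [0.4567, -0.2756, 0.068]
orientation: [-90.0, 0.0, 168.0]
force: [-0.4, 0.3, 0.1]
opening: 0.039
```

```bash
python3 -m crank '[[[1,0,-10,0,0],[1,0,-40,0,0],[1,0,-80,0,0],[1,0,-120,0,0],[1,0,-120,0,0]]]';python3 - <<'E'
from h import *
o=ctrl.get_obs(); T=wpose(o); np.save('T2.npy',T)
im=ctrl.snapshot('wrist'); cv2.imwrite('pics/w2.png',im[:,:,::-1])
crop('pics/w2.png',180,150,270,200,2.9,'pics/w2c.png')
E
```

```text
clock: 5.75
tool_pos: [0.4584, -0.2761, 0.1915]
orientation: [-90.0, 0.3, 168.0]
force: [0.2, 0.4, -4.5]
opening: 0.0396
```

View pics/w2c.png

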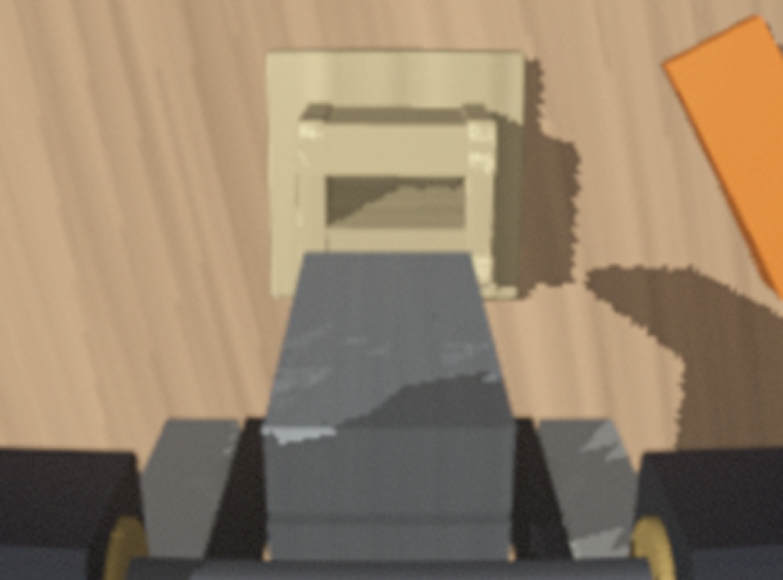

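```bash
cat > wf.py <<'E'
from h import *
def wfit(T,pts):
    # wedge in tool frame: wedge x=-toolx, wedge y=-toolz, wedge z=-tooly ; origin o, small rotvec
    B=np.array([[-1,0,0],[0,0,-1],[0,-1,0]]).astype(float)
    m=ctrl.camera_model('wrist')
    def f(s):
        Rr=R.from_rotvec([s[3],s[4],s[5]]).as_matrix()
        return np.concatenate([np.array(wproj(T,(T[:3,:3]@(B@Rr@np.array(l)+s[:3])+T[:3,3])))-(u,v) for u,v,l in pts])
    r=least_squares(f,[0,.056,0,0,0,0]); return r.x,r.fun.reshape(-1,2)
E
python3 - <<'E'
from wf import *
T=np.load('T2.npy')
k=lambda u,v:(180+u/2.9,150+v/2.9)
P=[(262,428,(.02,-.0085,.095)),(514,428,(-.02,-.0085,.095)),(303,254,(.02,-.0085,0)),(472,254,(-.02,-.0085,0)),(268,558,(.02,.0163,.095)),(510,558,(-.02,.0163,.095))]
s,r=wfit(T,[(*k(u,v),l) for u,v,l in P]); print((s[:3]*1000).round(2),np.degrees(s[3:]).round(2),r.round(1).tolist())
B=np.array([[-1,0,0],[0,0,-1],[0,-1,0.]]);
print('corners')
E
```

```text
[ 0.06 56.64  1.54] [-0.61 -0.08 -0.02] [[-0.2, -0.2], [0.4, -0.4], [0.5, -0.0], [-0.4, -0.1], [0.4, 0.5], [-0.7, 0.3]]
corners
```

```bash
python3 -c "
from h import *
print(rel((.4766,.015,.192),179.9))"
```

```text
([41.3, -2.8, -288.1], -0.2078)
```

```bash
python3 -m crank '[[[1,8,0,-57,0],[1,16,0,-114,-0.1],[1,25,0,-171,-0.208],[1,33,0,-228,-0.208],[1,41,0,-288,-0.208],[1,41,0,-288,-0.208],[1,41,0,-288,-0.208],[1,41,0,-288,-0.208]]]';python3 - <<'E'
from h import *
o=ctrl.get_obs(); T=wpose(o); np.save('T3.npy',T)
im=ctrl.snapshot('wrist'); cv2.imwrite('pics/w3.png',im[:,:,::-1])
crop('pics/w3.png',180,50,270,200,2.9,'pics/w3c.png')
E
```

```text
clock: 6.8
tool_pos: [0.4758, 0.0136, 0.1872]
orientation: [-90.0, -0.1, 179.8]
force: [-0.6, -0.5, -4.7]
opening: 0.0391
```

View pics/w3.png

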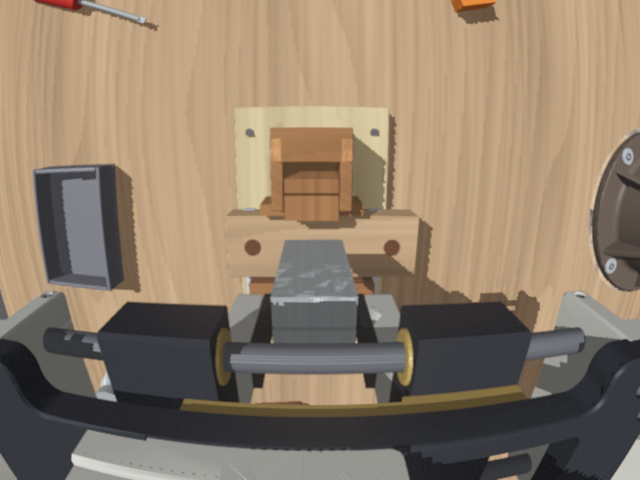

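View pics/w3c.png

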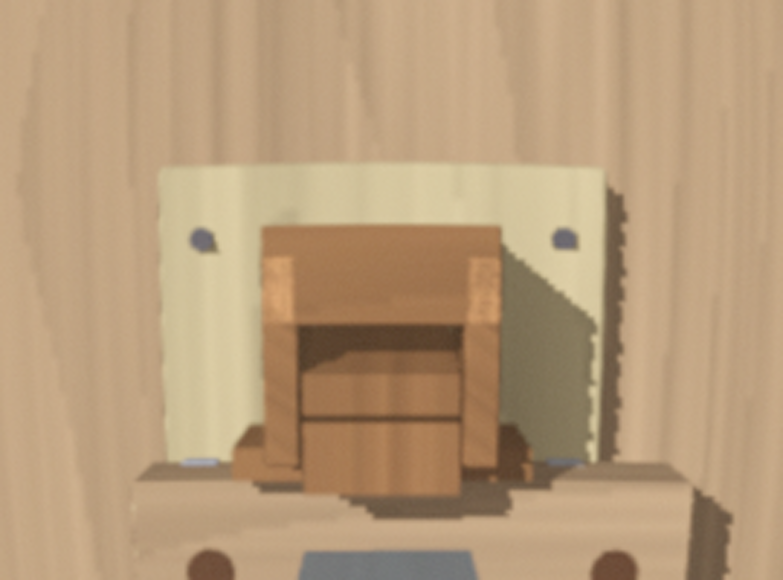

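```bash
python3 - <<'E'
from h import *
T=np.load('T3.npy')
k=lambda u,v:(180+u/2.9,50+v/2.9)
A=[(160,169,(.075,-.11,.018)),(605,169,(-.075,-.11,.018)),(300,325,(.023,-.06,.082)),(463,325,(-.023,-.06,.082)),(262,226,(.033,-.088,.082)),(500,226,(-.033,-.088,.082))]
s,r=fit([(T,*k(u,v),l) for u,v,l in A],[.4766,.0128,0]); print(s,np.degrees(s[2]),r.round(1).tolist())
s,r=fit([(T,*k(u,v),l) for u,v,l in A[2:4]],[.4766,.0128,0]); print(s,np.degrees(s[2]),r.round(1).tolist())
for y in (-.048,-.0463,-.044): print(y,[ (np.array(wproj(T,(s[0],s[1]+y,.082)))-(180,50))*2.9])
E
```

```text
[ 0.47751333  0.0152766  -0.0056968 ] -0.3264028645155694 [[-1.1, -0.4], [1.0, -0.4], [-0.8, 0.4], [0.7, 0.4], [-0.7, -0.1], [0.9, -0.1]]
[ 0.4774532   0.01493609 -0.00567919] -0.3253933390074076 [[-0.8, 0.0], [0.8, 0.0]]
-0.048 [array([380.48225915, 367.65253126])]
-0.0463 [array([380.51840017, 373.7313256 ])]
-0.044 [array([380.56741982, 381.94211029])]
```

```bash
python3 -c "
from h import *
print(rel((.477,-.0335,.145),179.7))"; python3 -m crank '[[[1,-1,0,25,0],[1,-1,0,47,0.002],[1,-1,25,47,0.002],[1,-1,42,47,0.002],[1,-1,42,47,0.002],[1,-1,42,47,0.002]]]';python3 - <<'E'
from h import *
o=ctrl.get_obs(); T=wpose(o); np.save('T4.npy',T)
im=ctrl.snapshot('wrist'); cv2.imwrite('pics/w4.png',im[:,:,::-1])
crop('pics/w4.png',180,150,270,200,2.9,'pics/w4c.png')
im=ctrl.snapshot('top'); cv2.imwrite('pics/t4.png',im[:,:,::-1])
im=ctrl.snapshot('scene'); cv2.imwrite('pics/s4.png',im[:,:,::-1])
crop('pics/s4.png',220,150,160,120,5,'pics/s4c.png')
E
```

```text
([-1.2, 42.4, 47.0], 0.0021)
clock: 7.6
tool_pos: [0.4778, -0.0328, 0.1467]
orientation: [-90.0, 0.0, 179.8]
force: [0.0, -0.0, -4.1]
opening: 0.0393
```

View pics/w4c.png

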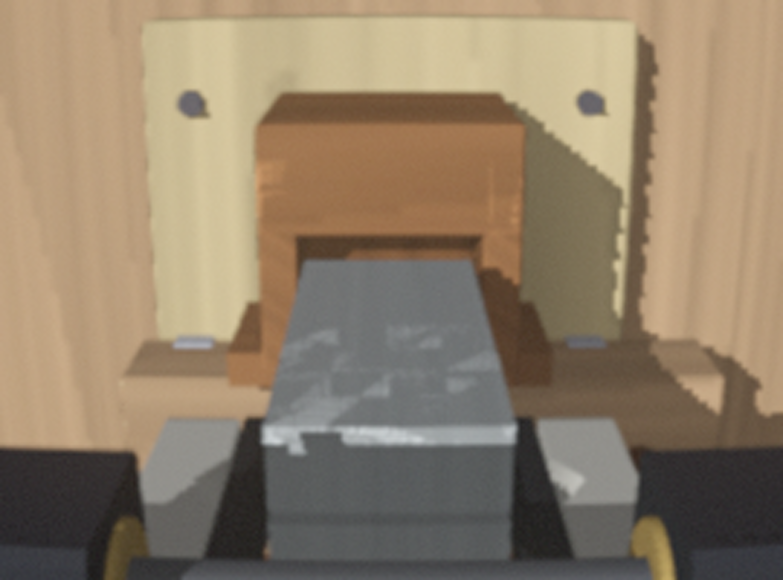

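View pics/s4c.png

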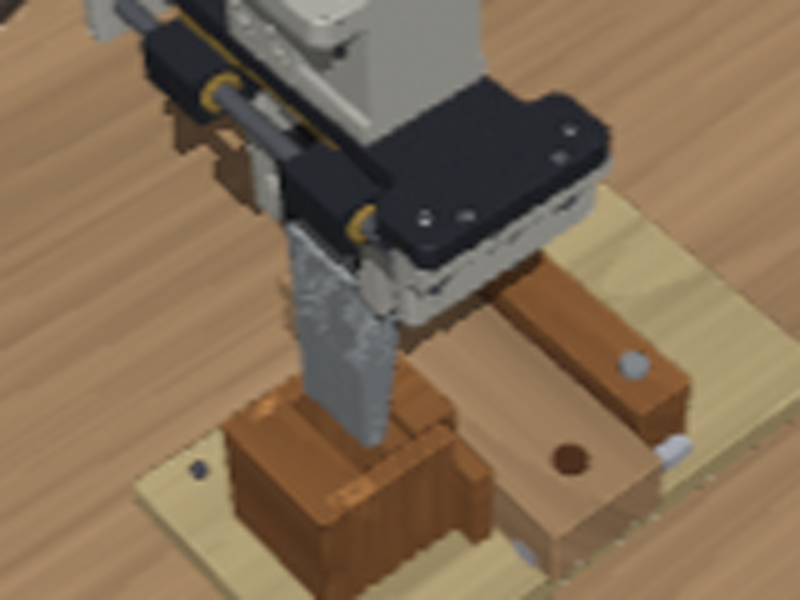

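```bash
python3 - <<'E'
from h import *
T=np.load('T4.npy')
k=lambda u,v:(180+u/2.9,150+v/2.9)
print('cheek',[wonz(T,*k(u,237),.082) for u in (297,482)],'tip',[wonz(T,*k(u,262),.0901) for u in (303,474)])
E
```

```text
cheek [array([ 0.50028491, -0.04495994,  0.082     ]), array([ 0.45456195, -0.044695  ,  0.082     ])] tip [array([ 0.49829231, -0.04090179,  0.0901    ]), array([ 0.45709776, -0.04066225,  0.0901    ])]
```

```bash
python3 -m crank '[[[1,0,0,2.2,0],[1,0,4,2.2,0],[1,0,9,2.2,0],[1,0,14,2.2,0],[1,0,18,2.2,0],[1,0,18,2.2,0]]]';
```

```text
clock: 8.5
tool_pos: [0.4771, -0.0346, 0.1275]
orientation: [-90.0, -0.1, 179.8]
force: [0.6, 0.5, -4.9]
opening: 0.039
```

```bash
python3 -m crank '[[[1,0,4,0,0],[1,0,8,0,0],[1,0,11,0,0],[1,0,11,0,0]]]';python3 -m crank '[[[1,0,1,0,0],[1,0,2,0,0],[1,0,2,0,0]]]';python3 -m crank '[[[1,0,1,0,0],[1,0,2,0,0],[1,0,2,0,0]]]'
```

```text
clock: 9.0
tool_pos: [0.4771, -0.0346, 0.1167]
orientation: [-90.0, -0.0, 179.8]
force: [-0.8, -0.4, -4.8]
opening: 0.0396
clock: 9.38
tool_pos: [0.4775, -0.0345, 0.115]
orientation: [-90.0, 0.0, 179.8]
force: [0.1, -1.8, -4.7]
opening: 0.0396
clock: 9.75
tool_pos: [0.4773, -0.0346, 0.1129]
orientation: [-90.0, -0.0, 179.8]
force: [0.3, -1.4, -4.2]
opening: 0.0394
```

```bash
python3 -m crank '[[[1,0,1,0.2,0],[1,0,2,0.3,0],[1,0,2,0.3,0]]]';python3 -m crank '[[[1,0,1,0,0],[1,0,1.5,0,0],[1,0,1.5,0,0]]]'
```

```text
clock: 10.12
tool_pos: [0.4774, -0.0349, 0.1111]
orientation: [-90.0, 0.0, 179.8]
force: [0.6, -2.7, -2.4]
opening: 0.0393
clock: 10.5
tool_pos: [0.4777, -0.0348, 0.1097]
orientation: [-90.0, 0.0, 179.8]
force: [-0.7, -2.2, 1.3]
opening: 0.0397
```

```bash
python3 -m crank '[[[-1,0,0,0,0],[-1,0,0,0,0],[-1,0,0,0,0],[-1,0,0,0,0],[-1,0,0,0,0],[-1,0,-30,0,0],[-1,0,-80,0,0],[-1,0,-110,0,0],[-1,0,-110,0,0]]]';python3 - <<'E'
from h import *
o=ctrl.get_obs(); T=wpose(o); np.save('T5.npy',T)
im=ctrl.snapshot('wrist'); cv2.imwrite('pics/w5.png',im[:,:,::-1])
crop('pics/w5.png',180,130,270,200,2.9,'pics/w5c.png')
im=ctrl.snapshot('scene'); cv2.imwrite('pics/s5.png',im[:,:,::-1])
crop('pics/s5.png',220,150,160,120,5,'pics/s5c.png')
print(rel((.52,.294,.19),183.9))
E
```

```text
clock: 11.62
tool_pos: [0.4789, -0.0345, 0.222]
orientation: [-90.1, 0.3, 179.8]
force: [0.9, -0.4, -0.3]
opening: 0.0876
([-41.7, 29.4, -328.8], -0.0717)
```

View pics/w5c.png

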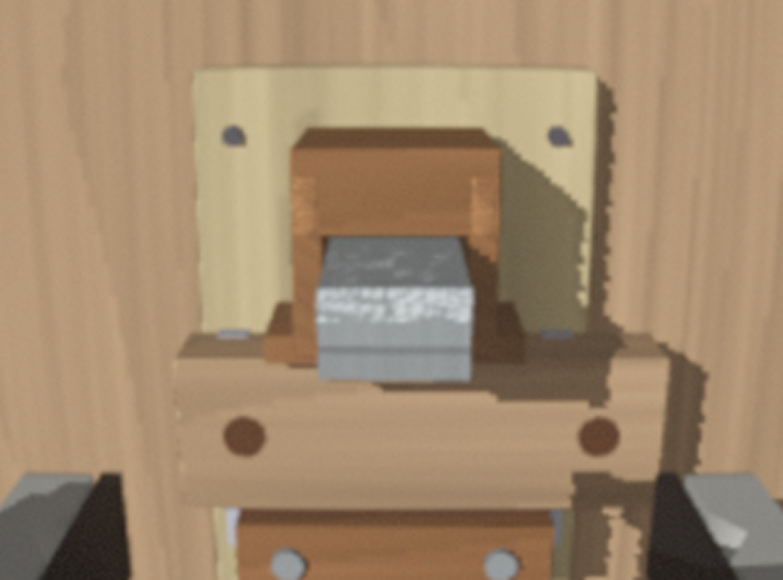

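View pics/s5c.png

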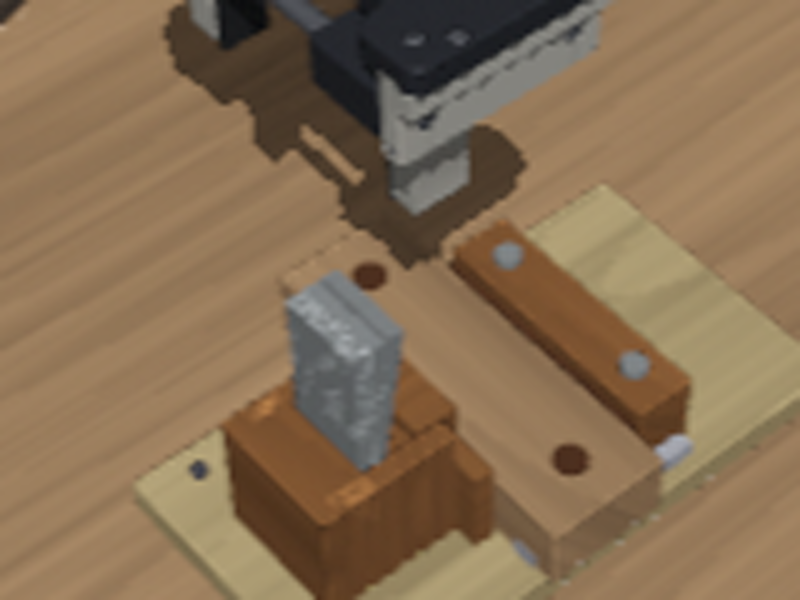

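```bash
python3 -m crank '[[[-1,-8,0,-60,0],[-1,-16,4,-120,-0.02],[-1,-24,10,-180,-0.07],[-1,-32,16,-240,-0.07],[-1,-40,20,-300,-0.07],[-1,-42,23,-329,-0.07],[-1,-42,23,-329,-0.07],[-1,-42,23,-329,-0.07]]]';python3 - <<'E'
from h import *
T=np.load('T5.npy');k=lambda u,v:(180+u/2.9,130+v/2.9)
s,r=fit([(T,*k(u,v),l) for u,v,l in [(318,290,(.02,-.0085,.148)),(472,290,(-.02,-.0085,.148)),(320,380,(.02,.0163,.148)),(470,380,(-.02,.0163,.148))]],[.477,-.034,0]);print('wedge',s,r.round(1).tolist())
o=ctrl.get_obs(); T=wpose(o); np.save('T6.npy',T)
im=ctrl.snapshot('wrist'); cv2.imwrite('pics/w6.png',im[:,:,::-1])
r=ctrl.find_in('wrist','tapper'); print([(np.round(q['extent'],1).tolist(),round(q['confidence'],2)) for q in r[:4]])
crop('pics/w6.png',180,130,270,200,2.9,'pics/w6c.png')
E
```

```text
clock: 12.72
tool_pos: [0.5201, 0.2931, 0.1958]
orientation: [-89.9, -0.1, -176.2]
force: [-0.0, -0.5, 0.1]
opening: 0.0876
wedge [ 0.47747448 -0.03687882 -0.00335239] [[-0.4, -0.2], [0.4, -0.2], [-0.4, 0.3], [0.4, 0.2]]
[([368.0, 244.9, 81.5, 70.8], 0.61), ([277.5, 187.2, 67.5, 69.4], 0.57)]
```

View pics/w6c.png

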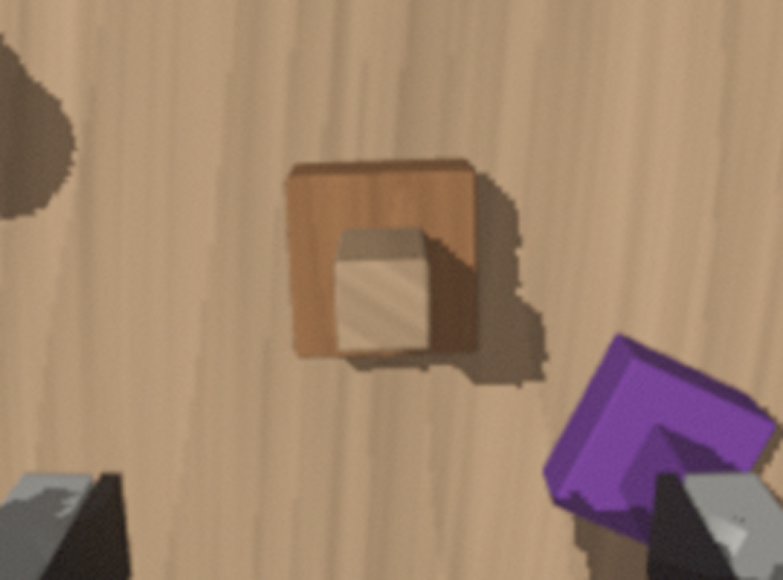

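```bash
python3 - <<'E'
from h import *
T=np.load('T6.npy');k=lambda u,v:(180+u/2.9,130+v/2.9)
A=[(287,180,(.032,-.032,.034)),(473,172,(-.032,-.032,.034)),(478,352,(-.032,.032,.034)),(297,358,(.032,.032,.034)),(336,261,(.014,-.014,.084)),(429,258,(-.014,-.014,.084)),(430,348,(-.014,.014,.084)),(338,352,(.014,.014,.084))]
s,r=fit([(T,*k(u,v),l) for u,v,l in A],[.52,.294,.06]);print('tapper',s,np.degrees(s[2]),r.round(1).tolist())
print(rel((s[0],s[1],.041),180+np.degrees(s[2])))
E
```

```text
tapper [0.52109692 0.29733419 0.10126624] 5.802128394712758 [[-1.1, -1.2], [1.3, -0.9], [0.5, 0.3], [-0.7, 0.5], [-1.0, 0.2], [0.3, 0.0], [0.8, 0.7], [-0.0, 0.5]]
([-1.0, 155.5, -4.5], -0.0358)
```

```bash
python3 -m crank '[[[-1,-1,50,-4.5,-0.035],[-1,-1,100,-4.5,-0.035],[-1,-1,135,-4.5,-0.035],[-1,-1,155,-4.5,-0.035],[-1,-1,155,-4.5,-0.035],[-1,-1,155,-4.5,-0.035],[1,-1,155,-4.5,-0.035],[1,-1,155,-4.5,-0.035],[1,-1,155,-4.5,-0.035],[1,-1,155,-4.5,-0.035],[1,-1,155,-4.5,-0.035],[1,-1,155,-4.5,-0.035]]]'; python3 -m crank '[[[1,0,0,0,0],[1,0,0,0,0],[1,0,0,0,0],[1,0,-10,0,0],[1,0,-30,0,0],[1,0,-30,0,0]]]'
```

```text
clock: 14.32
tool_pos: [0.5212, 0.2986, 0.0414]
orientation: [-90.0, -0.0, -174.2]
force: [-0.1, 0.8, -0.2]
opening: 0.0336
clock: 15.08
tool_pos: [0.522, 0.2994, 0.0732]
orientation: [-90.1, 0.1, -174.2]
force: [0.1, -0.4, -2.3]
opening: 0.0275
```

```bash
python3 -c "
from h import *
print(rel((.4775,-.033,.215),179.8))"
```

```text
([77.7, -142.6, 325.9], 0.1053)
```

```bash
python3 -m crank '[[[1,0,-60,0,0],[1,0,-120,0,0],[1,8,-142,40,0],[1,22,-142,95,0.05],[1,36,-142,150,0.105],[1,50,-142,205,0.105],[1,64,-142,260,0.105],[1,76,-142,310,0.105],[1,78,-142,326,0.105],[1,78,-142,326,0.105],[1,78,-142,326,0.105]]]';python3 - <<'E'
from h import *
o=ctrl.get_obs(); T=wpose(o); np.save('T7.npy',T)
im=ctrl.snapshot('wrist'); cv2.imwrite('pics/w7.png',im[:,:,::-1])
im=ctrl.snapshot('scene'); cv2.imwrite('pics/s7.png',im[:,:,::-1])
crop('pics/s7.png',220,110,200,150,4,'pics/s7c.png')
E
```

```text
clock: 16.45
tool_pos: [0.4767, -0.033, 0.2131]
orientation: [-90.0, -0.0, 179.8]
force: [0.5, 0.7, -2.9]
opening: 0.0278
```

View pics/w7.png

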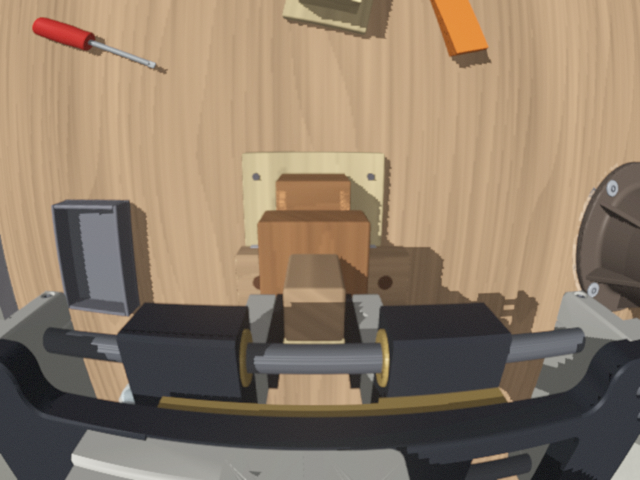

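View pics/s7c.png

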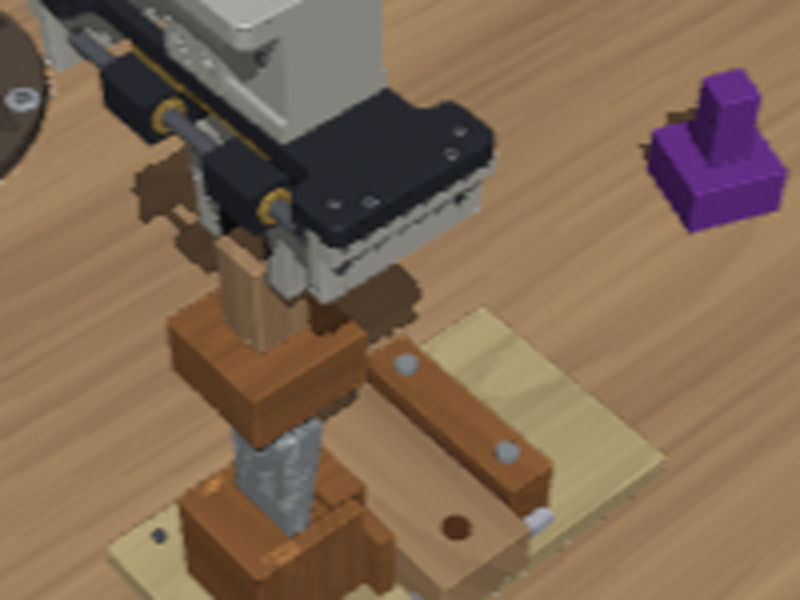

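```bash
python3 -m crank '[[[1,-0.8,8,0,0],[1,-0.8,15,0,0],[1,-0.8,19,0,0],[1,-0.8,19,0,0],[1,-0.8,19,0,0]]]';python3 -m crank '[[[1,0,1,0,0],[1,0,2,0,0],[1,0,2,0,0]]]';python3 -m crank '[[[1,0,1,0,0],[1,0,2,0,0],[1,0,2,0,0]]]'
```

```text
clock: 17.18
tool_pos: [0.4776, -0.0337, 0.1946]
orientation: [-90.0, 0.0, 179.8]
force: [-0.4, 0.3, -3.0]
opening: 0.028
clock: 17.55
tool_pos: [0.4774, -0.0337, 0.1924]
orientation: [-90.0, -0.0, 179.8]
force: [-0.9, 0.2, -2.8]
opening: 0.0276
clock: 17.92
tool_pos: [0.4774, -0.0336, 0.1904]
orientation: [-90.0, -0.0, 179.8]
force: [-0.3, -0.7, -3.7]
opening: 0.0279
```

```bash
python3 -m crank '[[[1,0,1,0,0],[1,0,2,0,0],[1,0,2,0,0]]]';python3 -m crank '[[[1,0,1,0,0],[1,0,1.5,0,0],[1,0,1.5,0,0]]]';python3 -m crank '[[[1,0,1,0,0],[1,0,1.5,0,0],[1,0,1.5,0,0]]]'
```

```text
clock: 18.3
tool_pos: [0.4775, -0.0337, 0.1886]
orientation: [-90.0, 0.0, 179.8]
force: [-0.0, 0.3, -1.8]
opening: 0.0275
clock: 18.68
tool_pos: [0.4776, -0.0336, 0.1871]
orientation: [-90.0, 0.0, 179.8]
force: [-0.8, -0.2, -0.1]
opening: 0.0277
clock: 19.05
tool_pos: [0.4775, -0.0336, 0.1854]
orientation: [-90.0, 0.0, 179.8]
force: [0.1, -0.4, -1.4]
opening: 0.0277
```

```bash
for i in 1; do python3 -m crank '[[[1,0,1,0,0],[1,0,1,0,0]]]';python3 -m crank '[[[1,0,1,0,0],[1,0,1,0,0]]]';python3 -m crank '[[[1,0,1,0,0],[1,0,1,0,0]]]'; done | egrep 'clock|tool|force'
```

```text
clock: 19.3
tool_pos: [0.4774, -0.0336, 0.1843]
force: [0.5, -0.4, -0.7]
clock: 19.55
tool_pos: [0.4774, -0.0336, 0.1834]
force: [0.9, -0.2, -1.7]
clock: 19.8
tool_pos: [0.4774, -0.0336, 0.1823]
force: [1.5, -0.5, -0.6]
```

```bash
(python3 -m crank '[[[1,0,1,0,0],[1,0,1,0,0]]]';python3 -m crank '[[[1,0,1,0,0],[1,0,1,0,0]]]') | egrep 'clock|tool|force'
```

```text
clock: 20.05
tool_pos: [0.4774, -0.0336, 0.1814]
force: [0.1, 0.1, -2.3]
clock: 20.3
tool_pos: [0.4774, -0.0336, 0.1804]
force: [0.9, -0.3, -1.2]
```

```bash
(python3 -m crank '[[[1,0,1,0,0],[1,0,1,0,0]]]';python3 -m crank '[[[1,0,1,0,0],[1,0,1,0,0]]]';python3 -m crank '[[[1,0,1,0,0],[1,0,1,0,0]]]') | egrep 'clock|tool|force'
```

```text
clock: 20.55
tool_pos: [0.4774, -0.0336, 0.1794]
force: [-0.1, -0.1, -1.0]
clock: 20.8
tool_pos: [0.4774, -0.0336, 0.1784]
force: [1.5, 0.5, -1.6]
clock: 21.05
tool_pos: [0.4774, -0.0336, 0.1774]
force: [0.5, -0.6, -0.7]
```

```bash
(python3 -m crank '[[[1,0,1,0,0],[1,0,1,0,0]]]';python3 -m crank '[[[1,0,1,0,0],[1,0,1,0,0]]]') | egrep 'clock|tool|force'
```

```text
clock: 21.3
tool_pos: [0.4774, -0.0336, 0.1763]
force: [0.1, 0.4, -0.4]
clock: 21.55
tool_pos: [0.4775, -0.0336, 0.1756]
force: [0.4, 0.7, 0.8]
```

```bash
(python3 -m crank '[[[1,0,1,0,0],[1,0,1,0,0]]]';python3 -m crank '[[[1,0,1,0,0],[1,0,1,0,0]]]') | egrep 'clock|tool|force'
```

```text
clock: 21.8
tool_pos: [0.4777, -0.0336, 0.1747]
force: [1.1, -0.6, 2.9]
clock: 22.05
tool_pos: [0.4776, -0.0336, 0.1735]
force: [0.5, 0.6, 2.9]
```

```bash
(python3 -m crank '[[[1,0,1,0,0],[1,0,1,0,0]]]') | egrep 'clock|tool|force'; python3 - <<'E'
from h import *
im=ctrl.snapshot('scene'); cv2.imwrite('pics/s8.png',im[:,:,::-1])
crop('pics/s8.png',220,130,200,150,4,'pics/s8c.png')
E
```

```text
clock: 22.3
tool_pos: [0.4775, -0.0336, 0.1724]
force: [0.7, -0.1, 2.0]
```

View pics/s8c.png

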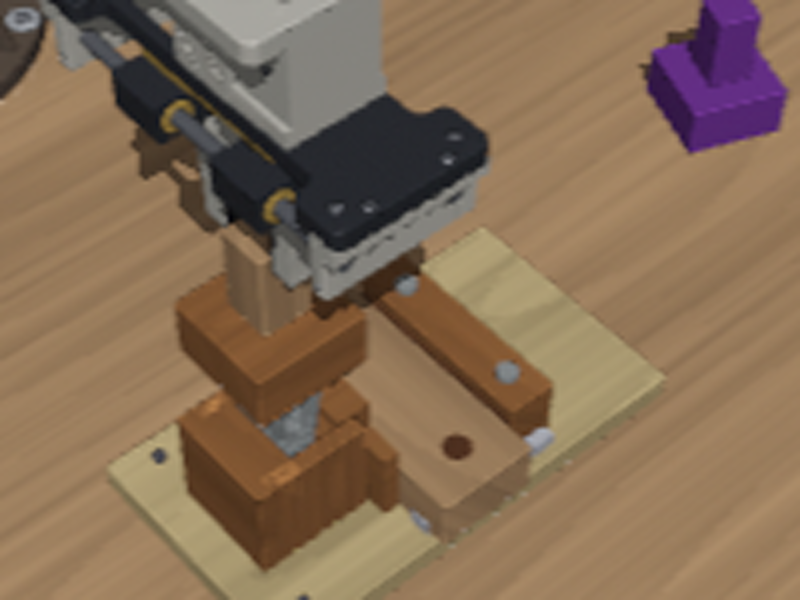

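```bash
(python3 -m crank '[[[1,0,1,0,0],[1,0,1,0,0]]]';python3 -m crank '[[[1,0,1,0,0],[1,0,1,0,0]]]') | egrep 'clock|tool|force'
```

```text
clock: 22.6
tool_pos: [0.4777, -0.0337, 0.172]
force: [-0.3, 0.4, 7.4]
clock: 22.85
tool_pos: [0.478, -0.0339, 0.1719]
force: [-3.3, -0.5, 13.2]
```

```bash
(python3 -m crank '[[[1,0,1,0,0],[1,0,1,0,0]]]';python3 -m crank '[[[1,0,1,0,0],[1,0,1,0,0]]]') | egrep 'clock|tool|force'
```

```text
clock: 23.1
tool_pos: [0.4783, -0.0341, 0.1717]
force: [-4.5, -0.1, 19.8]
clock: 23.35
tool_pos: [0.4789, -0.0342, 0.1715]
force: [-5.3, -0.8, 23.3]
```

```bash
python3 -m crank '[[[1,0,-2,0,0],[1,0,-4,0,0],[1,0,-8,0,0],[1,0,-30,0,0],[1,0,-60,0,0],[1,0,-60,0,0],[1,0,-60,0,0]]]'; python3 - <<'E'
from h import *
o=ctrl.get_obs(); T=wpose(o); np.save('T9.npy',T)
im=ctrl.snapshot('wrist'); cv2.imwrite('pics/w9.png',im[:,:,::-1])
im=ctrl.snapshot('scene'); cv2.imwrite('pics/s9.png',im[:,:,::-1])
crop('pics/s9.png',220,110,200,150,4,'pics/s9c.png')
print(rel((.5211,.298,.23),-174.2))
E
```

```text
clock: 24.22
tool_pos: [0.4766, -0.0335, 0.2273]
orientation: [-90.0, -0.1, 179.8]
force: [-0.0, 0.4, -3.1]
opening: 0.0273
([-43.4, -3.1, -331.9], -0.1048)
```

View pics/s9c.png

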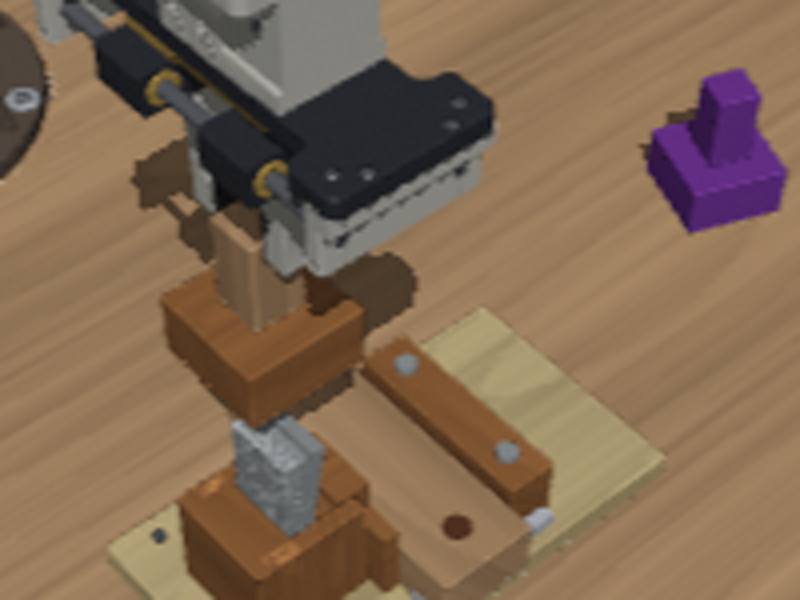

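View pics/w9.png

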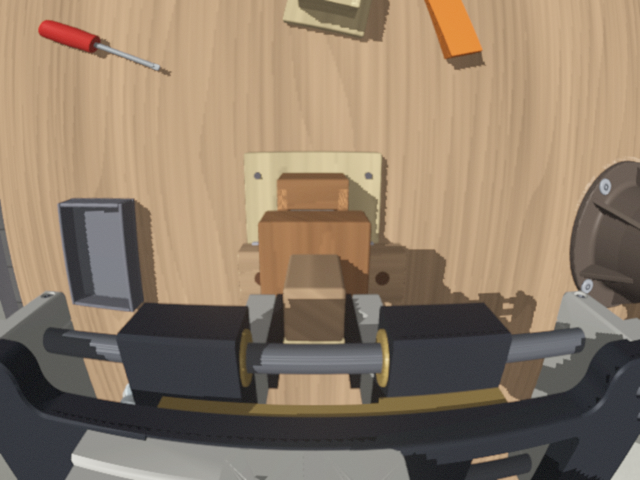

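```bash
python3 -m crank '[[[1,-6,0,-55,0],[1,-13,0,-110,0],[1,-20,0,-165,-0.05],[1,-28,0,-220,-0.105],[1,-36,0,-275,-0.105],[1,-43,0,-332,-0.105],[1,-43,30,-332,-0.105],[1,-43,80,-332,-0.105],[1,-43,130,-332,-0.105],[1,-43,165,-332,-0.105],[1,-43,175,-332,-0.105],[1,-43,175,-332,-0.105]]]'; python3 -m crank '[[[1,0,0,0,0],[1,0,0,0,0]]]'
```

```text
clock: 25.82
tool_pos: [0.5216, 0.298, 0.0531]
orientation: [-89.9, -0.0, -174.2]
force: [0.7, 0.1, -3.1]
opening: 0.0282
clock: 26.08
tool_pos: [0.5223, 0.2989, 0.055]
orientation: [-90.1, 0.1, -174.2]
force: [0.9, 0.1, -2.8]
opening: 0.0278
```

```bash
python3 -m crank '[[[1,0,4,0,0],[1,0,8,0,0],[1,0,11,0,0],[1,0,11,0,0],[1,0,11,0,0]]]'; python3 -m crank '[[[1,0,0.8,0,0],[1,0,0.8,0,0],[1,0,0.8,0,0]]]'; python3 -m crank '[[[1,0,0.8,0,0],[1,0,0.8,0,0],[1,0,0.8,0,0]]]'
```

```text
clock: 26.7
tool_pos: [0.5216, 0.2983, 0.0425]
orientation: [-90.0, 0.0, -174.2]
force: [-0.1, -0.5, -2.3]
opening: 0.0278
clock: 27.08
tool_pos: [0.5216, 0.2983, 0.0417]
orientation: [-90.0, 0.0, -174.2]
force: [0.3, -0.4, -3.1]
opening: 0.0279
clock: 27.45
tool_pos: [0.5219, 0.2983, 0.0413]
orientation: [-90.0, 0.0, -174.2]
force: [0.5, -1.5, 2.7]
opening: 0.0275
```

Contact with the bench; release and retreat straight up.

```bash
python3 -m crank '[[[1,0,-0.4,0,0],[-1,0,-0.4,0,0],[-1,0,-0.4,0,0],[-1,0,-0.4,0,0],[-1,0,-0.4,0,0],[-1,0,-0.4,0,0],[-1,0,-30,0,0],[-1,0,-80,0,0],[-1,0,-140,0,0],[-1,0,-150,0,0],[-1,0,-150,0,0]]]'; python3 - <<'E'
from h import *
o=ctrl.get_obs(); T=wpose(o); np.save('T10.npy',T)
for n in ('wrist','top','scene'):
    im=ctrl.snapshot(n); cv2.imwrite(f'pics/{n}10.png',im[:,:,::-1])
crop('pics/scene10.png',220,110,220,165,3.6,'pics/s10c.png')
crop('pics/top10.png',220,240,150,112,5,"pics/t10c.png")
E
```

```text
clock: 28.82
tool_pos: [0.5217, 0.2985, 0.1915]
orientation: [-90.1, 0.1, -174.2]
force: [-0.5, -0.3, -1.1]
opening: 0.0875
```

View pics/s10c.png

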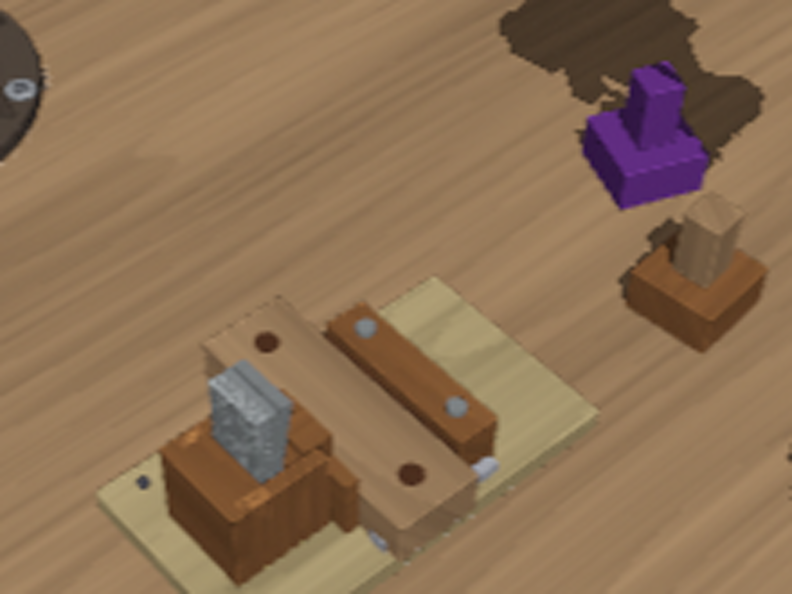

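View pics/wrist10.png

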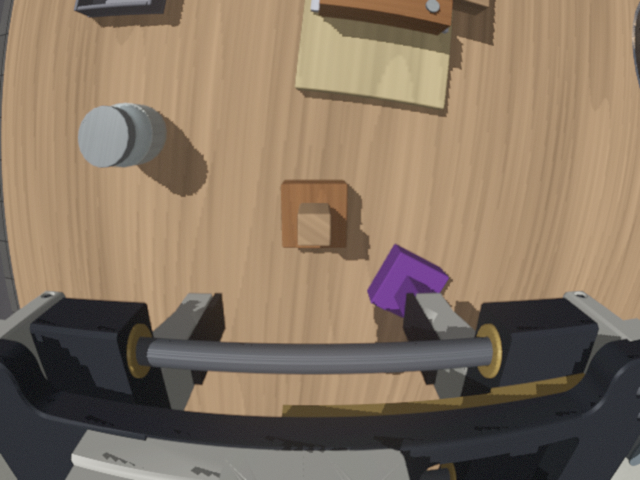

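View pics/t10c.png

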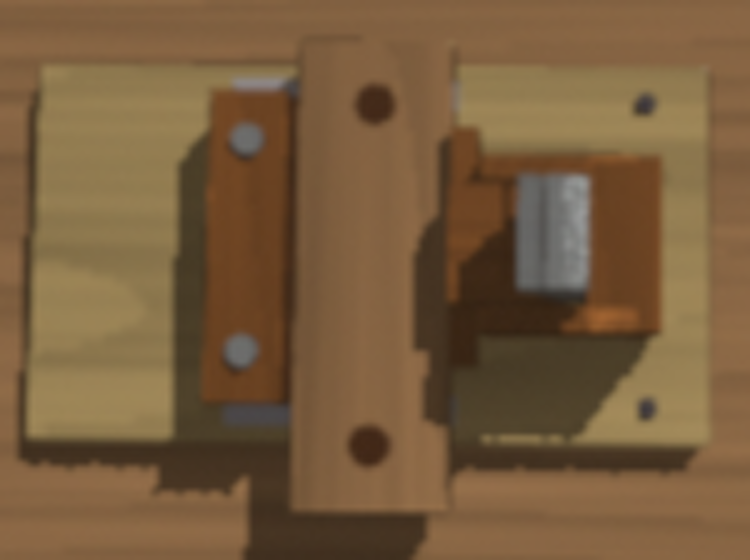

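View pics/top10.png

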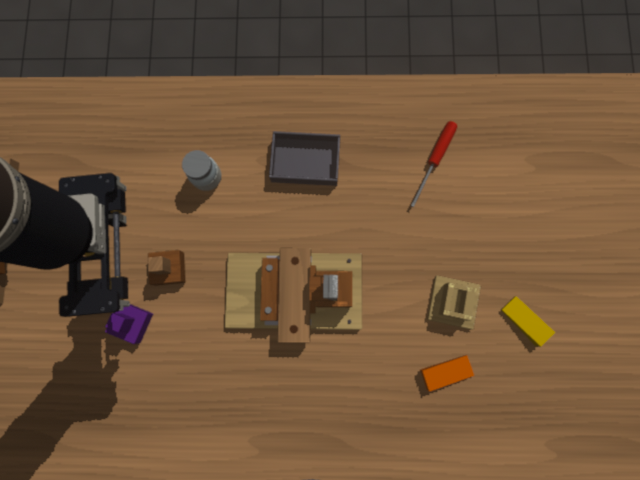

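```bash
python3 -c "
from plant import ctrl
print(ctrl.close_job())"
```

```text
the job is handed in; nothing more can be done
None
```

The job is finished and handed in at about 29 s of the 61 s allowed. The wedge is driven home, the tapping block is back upright where it stood, and the arm is clear of everything.

- **Wedge:** I lifted the steel wedge out of the rack, turned it 12° to line up with the clamp, and stood it tip down in the slot, where it stuck by itself.
- **Tapping:** The block pushed it down about 16 mm at 2 to 5 N. It then stopped dead, and the push rose to about 26 N within 0.5 mm. That is above the 12 to 20 N needed to be tight and well below the 60 N limit.
- **Tapping block:** I set it back on its original spot until it touched the bench, then let go.

**Final pictures:** The wedge stayed down after the block was lifted and the block is upright and free. The jar, screwdriver, tray and look-alikes show no movement.

**Not measured directly:** I could not measure the grip on the rail itself. I judge it tight from the sharp force rise and from the wedge staying home.

No check failed. The only disagreement was 2 to 4 mm between the top and wrist cameras on where the clamp and block stood; I went by the wrist camera.

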